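# Make up the balance-check kit and the bead-cleaning kit

### The job

Make up two kits from the stock in and around the dark cup rack. The blue tray is the balance-check kit: stand the larger brass weight in its small well and lay the plain steel tweezers (the shorter pair) centred in the notches of its two rails. The green tray is the bead-cleaning kit: stand the porcelain cup in its large well and the steel weight in its small well, and lay the brush centred in the notches of its rails; set the cup down rather than dropping it, and leave the small brass weight, the blue-banded tweezers and the dropper bottle in the rack where they are.

Things in the scene. Friction and masses are not known exactly. Their poses are not given: they have to be found in the camera images.
- blue_tray: Blue plastic kit tray, fixed, 114 (x) x 184 (y) mm, rim 7 mm high. Origin: centre of the underside, on the bench, z up. A grey block on its -x half, top at z = 13 mm, has two round wells down to the tray floor at z = 3 mm: the large one, 50 mm wide, at x = -22, y = +48 mm; the small one, 38 mm wide, at x = -22, y = -50 mm. Its rails are as described for the green tray.
- green_tray: Green plastic kit tray, same shape, frame and wells as the blue one. On the +x half of each tray two white rails, 8 mm thick, stand at y = -45 and +45 mm, each with a notch centred at x = +31 mm: 20 mm wide at its sill at z = 14 mm, 28 mm at the horn tips at z = 23 mm. A tool lies along y in both notches; between the rails is free room for the fingers.
- brass_weight: The larger of two brass knob weights: 22 mm across, 33 mm high, 0.1 kg; origin at the centre of its underside, z up. Stands in a hole of the dark rack, a fixed plate with 42 mm holes, 14 mm high: the holes go through to the bench, so things in them stand at z = 0 with only their upper part above the plate, to be gripped there.
- steel_weight: Grey steel knob weight, 20 mm across, 27 mm high, 0.05 kg; origin at the centre of its underside, z up. Stands on the bench in another hole of the rack.
- cup: The only white porcelain cup, open, 44 mm across the rim narrowing to 36 mm 9 mm above its foot and 32 mm at the foot, 36 mm high, about 0.035 kg; origin at the centre of its underside, z up. Stands on the bench in another hole of the rack; can be gripped across the outside just above the plate (about 40 mm there).
- plain_tweezers: Plain steel tweezers without colour, lying flat: 16 mm (x) x 129 mm (long, y) x 8 mm high, 22 g; origin under its centre, at its underside. Lies on one of two fixed dark rubber mats, 2 mm thick (its underside at z = 2 mm), behind the rack and in front of the balance, roughly along world y; grip across both legs (x) at mid length.
- brush: Soft brush with a wooden handle, lying: 12 mm (x) x 165 mm (long, y) x 12 mm high, about 16 g; origin under its centre, at its underside. Lies on one of two fixed dark rubber mats, 2 mm thick (its underside at z = 2 mm), behind the rack and in front of the balance, roughly along world y; grip across x at mid length.
- small_brass_weight: The smaller brass knob weight, 16 mm across, 21 mm high, in a hole of the rack; not part of a kit. Origin at the centre of its underside.
- blue_tweezers: Steel tweezers with a blue band, 18 mm (x) x 154 mm (y) x 8 mm, lying on one of the two rubber mats; not part of a kit. Origin under its centre.
- dropper_bottle: Brown dropper bottle with a black cap, 33 mm across, 102 mm high, standing in a hole of the rack; not part of a kit. Origin at the centre of its underside.

How it is judged (in metres and radians):
At the end, for the whole second after the job is handed in: Blue tray: large brass weight upright on the small well's floor, plain tweezers level in both notches. Green tray: cup in the large well, steel weight in the small, both upright on the floor; brush level in both notches. Tools centred along the tray within 15 mm. All at rest (x of brass_weight in the frame of blue_tray between -0.033 and -0.011 m and y of brass_weight in the frame of blue_tray between -0.061 and -0.039 m and z of brass_weight in the frame of blue_tray below 0.0065 m and angle between each of brass_weight, cup, steel_weight's own z axis and vertical below 0.12 rad and linear speed of each of brass_weight, plain_tweezers, cup, steel_weight, brush below 0.02 m/s and angular speed of each of brass_weight, plain_tweezers, cup, steel_weight, brush below 0.3 rad/s and x of plain_tweezers in the frame of blue_tray between 0.023 and 0.039 m and y of plain_tweezers in the frame of blue_tray between -0.015 and 0.015 m and z of plain_tweezers in the frame of blue_tray between 0.011 and 0.018 m and angle between the y axis of plain_tweezers and the y axis of blue_tray, either way round below 0.14 rad and angle between each of plain_tweezers, brush's own z axis and vertical below 0.15 rad and x of cup in the frame of green_tray between -0.033 and -0.011 m and y of cup in the frame of green_tray between 0.037 and 0.059 m and z of each of cup, steel_weight in the frame of green_tray below 0.0065 m and x of steel_weight in the frame of green_tray between -0.033 and -0.011 m and y of steel_weight in the frame of green_tray between -0.061 and -0.039 m and x of brush in the frame of green_tray between 0.023 and 0.039 m and y of brush in the frame of green_tray between -0.015 and 0.015 m and z of brush in the frame of green_tray between 0.011 and 0.018 m and angle between the y axis of brush and the y axis of green_tray, either way round below 0.14 rad); the robot touches nothing.
It fails at once if the cup is let fall (faster than 0.8 m/s while no finger touches it) (linear speed of cup above 0.8 m/s and contact force between cup and the fingers below 0.02 N).
It fails at once if the small brass weight, the blue-banded tweezers or the dropper bottle is moved by more than 25 mm (distance of any of small_brass_weight, blue_tweezers, dropper_bottle from where it was at the start of the episode above 0.025 m).
It also fails if it takes over 125 s, if anything falls off the work surface, if the arm or the gripper's body presses on something with over 40 N, if the wrist force passes 120 N, or if a joint passes its speed limit or range.

### The arm

A 6-joint arm with a two-finger parallel gripper is mounted at the origin on a cart in front of the work surface, level with it; the furniture and walls round the work are solid. World frame = base frame: x ahead of the robot, y to its left, z up, the work surface at z = 0. Lengths are in m, angles in degrees, forces in N, time in s.
With the tool pointing down it reaches from about 0.25 to 0.725 m from the base axis. Payload 9.7 kg.
Tool frame: the origin (TCP) lies midway between the tips of the shut fingers; the grasp point (between the pads) lies 19 mm behind it; z points along the fingers, y is the line along which they close (so a half turn about z gives the same grasp; the last joint's range is limited). The gripper opens to 85 mm and grips with 20 to 120 N. Pads are 22 mm wide; open, the fingers measure 114 mm over their backs; the gripper's body (76 mm by 85 mm) begins 54 mm behind the grasp point. The pads swing forward as they close: fully open they stand 13 mm farther back than shut.
Start: joints at [67.036, 4.979, 10.078, 95.1, 0, 90], TCP at [0.215, 0.506, 0.231] pointing down, gripper open.
Joint ranges: [-179.16, 179.16], [-48.56, 103.87], [-65.8, 70.77], [-126.05, 130.52], [-82.76, 87.17], [-180, 180]. Speed limits (degrees/s): [127.2, 127.2, 147.25, 180, 180, 180].

### API

Orientations are given as [roll, pitch, yaw] about the fixed x, y, z axes, in that order (R = Rz(yaw) Ry(pitch) Rx(roll)).
In Python, from workcell import bot gives the robot as it stands. The module is installed in compiled form; this text tells all that it offers.
- The arm moves only by the tool send_rows, never from a script. Its argument "moves" is one flat list of numbers, 7 for each row, row after row: the shift along the world's x, y, z normalised to -1 to 1, where 1 is 0.025 m, then the turn, a rotation vector about the world's x, y, z normalised to -1 to 1, where 1 is 0.15 rad, then the closure, from -1 (fully open) to 1 (shut), so that 0 is half open. A call has 1 to 8 rows; each row shifts and turns the commanded pose from where the row before left it; what a row does not reach is not made up. A row lasts 1/8 s, in which the tool goes at most 62.5 mm and 10.7 degrees, less where a joint would pass 70% of its speed; a pose out of reach is approached as far as the arm can. A call with a number of a shift or a turn outside -1 to 1 is refused whole. A call with a gripper value outside its range is refused whole. The fingers move at their own pace and stop on an object; "squeeze" is the grip in N (left out, the last holds). Time passes only in rows, so rows that do not move let the fingers close. It gives the time, the measured TCP pose, the force, the opening and the grip force at its end, in the units of the state.
- bot.get_obs(): the state, without advancing time (a new reading comes with each control period).
- bot.camera(name): name is "side" or "top" or "wrist"; returns a dict with "color" (480x640x3 uint8, red, green, blue), "camera_matrix" (3x3 intrinsics, pixels), "R" (3x3) and "t" (3): a world point X has camera coordinates R X + t. Camera axes: x right, y down, z forward; pixel columns grow to the right and rows downward; lengths in m; the calibration is good to about 2 mm. A picture is of the moment at which its call begins. There is no depth.
- bot.job_done(): hands the job in; it is judged then, once.
Trained networks look in the newest picture that a camera, given by its name, has taken for a name from the list of things; names that differ only in an ending like _2 or _b are one class to them, and where a whole thing is asked for, a point or a joint stands for the part that bears it (a point fixed in the world has none). Each returns a list of dicts, best first, with "p" (0 to 1); they miss things now and then, are a little off and sometimes report something else, mostly with a low value. They report only what shows in the picture. A call takes as long as a camera call.
- bot.boxes_of(camera, query): "extent" ([left, top, right, bottom] in pixels, round what is visible of it).
- bot.trace(camera, query): "region" (480x640 bool, what is visible of it) and "extent" ([left, top, right, bottom] in pixels, round what is visible of it).
- bot.landmark_of(camera, query): "pixel" ([column, row] in pixels: a listed point, or the origin of a listed thing).
The state is a dict: "time": time; "q": joint angles; "qd": joint speeds; "joint_efforts": joint torques, N m; "ee_pos": TCP position; "tcp_rot": TCP orientation; "wrist_force": force on the tool from outside, world axes, zero at the start; "torque": the same for the moment, N m; "opening": finger opening in m; "grasp_force": force on a finger pad.
Only numpy, scipy, OpenCV 4.12 (cv2) and the standard library are available. Lean on these libraries where they do the work, as an engineer would, in place of code of your own. Each camera call takes 0.05 s, during which the arm holds its last target. There are 200 camera calls.

## Working session

There is one attempt and no reset: what is moved stays moved. The work goes in short steps, Python scripts to look and compute and a tool call to move; the robot and the scene stay as the last step left them, time stands still between calls to the robot, and variables do not carry over. Pictures are saved under pics/ and viewed, at most 14 in all, crops included, and the job is handed in when it is done.

Besides the shell and the picture viewer there is one more tool, called after "Call:" by a JSON object that holds its "op" and its "data". send_rows: Moves the arm, as the interface text tells. Its arguments: {"type":"object","properties":{"moves":{"type":"array"},"squeeze":{"type":"number"}},"required":["moves"]}

```bash
mkdir -p pics
cat > h.py <<'E'
import numpy as np, cv2
from workcell import bot
def cam(n,save=None):
    c=bot.camera(n)
    if save: cv2.imwrite('pics/'+save,c['color'][:,:,::-1])
    return c
def ray(c,px,z):
    K=np.array(c['camera_matrix']);R=np.array(c['R']);t=np.array(c['t'])
    d=R.T@np.linalg.solve(K,[px[0],px[1],1.]);o=-R.T@t
    return o+d*(z-o[2])/d[2]
def proj(c,X):
    p=np.array(c['camera_matrix'])@(np.array(c['R'])@np.array(X)+np.array(c['t']));return p[:2]/p[2]
E
python3 - <<'E'
from h import *
np.set_printoptions(precision=4,suppress=True)
o=bot.get_obs();print(o['time'],o['ee_pos'],o['tcp_rot'],o['opening'])
H=dict(blue_tray=0,green_tray=0,brass_weight=0,steel_weight=0,cup=0,plain_tweezers=.002,brush=.002,small_brass_weight=0,blue_tweezers=.002,dropper_bottle=0)
for n in ['top','side']:
    c=cam(n,n+'0.png');print(n,'cam at',-np.array(c['R']).T@np.array(c['t']))
    for k,z in H.items():
        for r in bot.landmark_of(n,k)[:2]:
            print(n,k,round(r['p'],2),np.round(r['pixel'],1),ray(c,r['pixel'],z))
E
```

```text
0.0 [0.2145 0.5062 0.2306] [-179.9232   -0.0007  157.0343] 0.08546091840833579
top cam at [0.3334 0.0236 0.9439]
top blue_tray 0.85 [181.2 279.1] [0.4197 0.3244 0.    ]
top green_tray 0.73 [189.5 207.5] [0.5794 0.3189 0.    ]
top green_tray 0.38 [184.5 280.4] [0.4171 0.3171 0.    ]
top brass_weight 0.48 [391.4 267.7] [ 0.4557 -0.1292  0.    ]
top steel_weight 0.52 [363.5 215.5] [ 0.5707 -0.0679  0.    ]
top cup 0.7 [293.5 266.1] [0.454  0.0831 0.    ]
top plain_tweezers 0.67 [391.7 264.9] [ 0.4616 -0.1295  0.002 ]
top plain_tweezers 0.41 [471.7 316.7] [ 0.3551 -0.2986  0.002 ]
top brush 0.8 [293.4 170.3] [0.671  0.0909 0.002 ]
top brush 0.24 [295.1 265.5] [0.4551 0.0796 0.002 ]
top small_brass_weight 0.5 [317.6 217.2] [0.5643 0.0337 0.    ]
top small_brass_weight 0.44 [295.3 265.3] [0.4558 0.0793 0.    ]
top blue_tweezers 0.6 [470.8 314.9] [ 0.3588 -0.2969  0.002 ]
top blue_tweezers 0.55 [381.5 179.6] [ 0.654  -0.1075  0.002 ]
top dropper_bottle 0.77 [343.1 266. ] [ 0.4569 -0.0244  0.    ]
side cam at [ 0.229  -0.8137  0.5449]
side blue_tray 0.64 [242.8 184.1] [0.4233 0.296  0.    ]
side green_tray 0.59 [299.2 174.5] [0.5732 0.3123 0.    ]
side brass_weight 0.54 [310.4 281.2] [ 0.4611 -0.1276  0.    ]
side brass_weight 0.25 [280.1 358.8] [ 0.3603 -0.2945  0.    ]
side steel_weight 0.5 [351.8 252.5] [ 0.5677 -0.0623  0.    ]
side cup 0.71 [275.8 222.5] [0.4541 0.0921 0.    ]
side cup 0.26 [242.6 185.8] [0.421  0.2869 0.    ]
side plain_tweezers 0.66 [278.8 362. ] [ 0.3564 -0.302   0.002 ]
side plain_tweezers 0.27 [291.  250.1] [ 0.4549 -0.0233  0.002 ]
side brush 0.69 [366.6 208.6] [0.666  0.0922 0.002 ]
side small_brass_weight 0.56 [333.1 230.8] [0.5607 0.0253 0.    ]
side blue_tweezers 0.51 [405.2 259.2] [ 0.6566 -0.1158  0.002 ]
side dropper_bottle 0.89 [290.4 250.7] [ 0.454  -0.0221  0.    ]
```

View pics/top0.png

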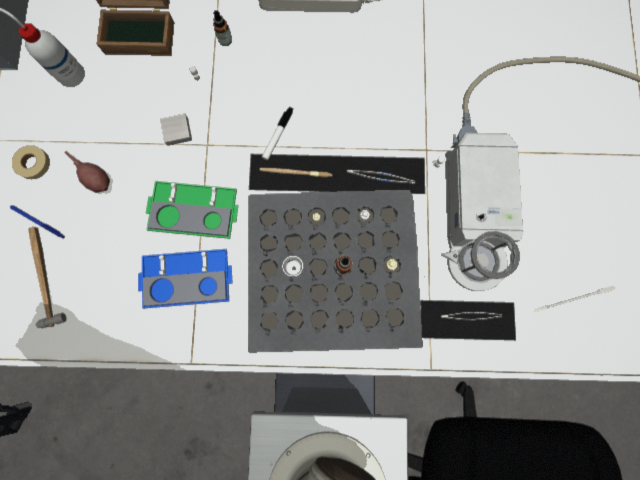

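View pics/side0.png

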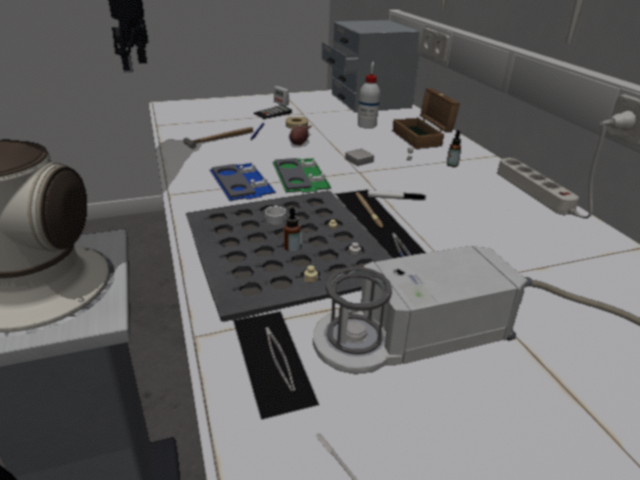

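The top view shows both trays at left (blue at ~(185,278), green at ~(193,209)), the cup at (293,267), bottle at (344,265), and brass weight at (391,265). It also has the steel weight at (365,215), small brass at (317,216), brush at (293,172), blue tweezers at (381,177) and plain tweezers at (471,316). The side view agrees: the plain tweezers are on the front mat beside the balance.

```bash
cat >> h.py <<'E'
def wells(c,tray):
    """tray centre (world xy) and yaw (deg) from the two coloured well floors"""
    hsv=cv2.cvtColor(c['color'],cv2.COLOR_RGB2HSV)
    h0=(100,130) if tray=='blue' else (45,85)
    m=cv2.inRange(hsv,(h0[0],90,40),(h0[1],255,255))
    cs,hi=cv2.findContours(m,cv2.RETR_LIST,cv2.CHAIN_APPROX_NONE)
    out=[]
    for k in cs:
        a=cv2.contourArea(k)
        if len(k)<20 or a<100: continue
        e=cv2.fitEllipse(k); ra=a/(np.pi*e[1][0]*e[1][1]/4)
        w=ray(c,e[0],.008)
        s=np.linalg.norm(ray(c,(e[0][0]+e[1][1]/2,e[0][1]),.008)-w)
        if .9<ra<1.1 and e[1][0]/e[1][1]>.7: out.append((s,w[:2]))
    return out
def toolpose(n,k,c,z):
    out=[]
    for r in bot.trace(n,k)[:2]:
        p=np.argwhere(r['region'])[:,::-1]
        W=np.array([ray(c,q,z)[:2] for q in p]); ctr,wh,a=cv2.minAreaRect((W*1000).astype(np.float32))
        b=cv2.boxPoints((ctr,wh,a)); e=max((b[1]-b[0],b[2]-b[1]),key=np.linalg.norm)
        e=e*np.sign(e[1]); out.append((round(r['p'],2),np.round(ctr,1),np.round(wh,1),'yaw',round(np.degrees(np.arctan2(-e[0],e[1])),1)))
    return out
E
python3 - <<'E'
from h import *
np.set_printoptions(precision=4,suppress=True)
c=cam('top')
for t in ('blue','green'): print(t,wells(c,t))
for k in ('plain_tweezers','brush','blue_tweezers','blue_tray','green_tray'): print(k,toolpose('top',k,c,.006))
w=cam('wrist','wrist0.png'); R=np.array(w['R']); print('wrist cam pos',-R.T@np.array(w['t']),'fwd',R[2],'right',R[0])
for t in ('blue','green'): print(t,wells(w,t))
E
```

```text
blue [(np.float64(0.02489895954643318), array([0.3948, 0.3613])), (np.float64(0.0183121757830843), array([0.4058, 0.264 ]))]
green [(np.float64(0.018323782114637276), array([0.5492, 0.2647])), (np.float64(0.02390560943944569), array([0.5566, 0.3623]))]
plain_tweezers [(0.45, array([661.8, -77.8]), array([90.5,  8.6]), 'yaw', np.float32(-13.8))]
brush []
blue_tweezers [(0.49, array([663.2, -96.9]), array([131.8,  22.4]), 'yaw', np.float32(-8.5))]
blue_tray [(0.69, array([421.5, 315.7]), array([116. , 203.4]), 'yaw', np.float32(6.4))]
green_tray [(0.7, array([575. , 311.9]), array([201.4, 114.6]), 'yaw', np.float32(-4.4))]
wrist cam pos [0.1453 0.5352 0.374 ] fwd [ 0.2733 -0.1155 -0.955 ] right [0.3903 0.9207 0.0003]
blue [(np.float64(0.02394487171076964), array([0.3963, 0.3606]))]
green []
```

Call:
{"op": "send_rows", "data": {"moves": [1, -1, 0.5, 0, 0, 0, -0.2, 1, -1, 0.5, 0, 0, 0, -0.2, 1, -1, 0.5, 0, 0, 0, -0.2, 1, -1, 0.5, 0, 0, 0, -0.2], "squeeze": 30}}

```text
time: 1.95
ee_pos: [0.3153, 0.4056, 0.2818]
tcp_rot: [180.0, 0.0, 157.0]
wrist_force: [0.0, 0.4, 0.3]
opening: 0.0516
grasp_force: 0.0
```

Run:
```python
from h import *
np.set_printoptions(precision=4,suppress=True)
o=bot.get_obs();print(o['time'],o['ee_pos'],o['tcp_rot'],o['opening'],o['q'])
w=cam('wrist','wrist1.png'); R=np.array(w['R']); print('wrist cam pos',-R.T@np.array(w['t']),'fwd',R[2],'right',R[0])
for t in ('blue','green'): print(t,wells(w,t))
```

```text
1.95 [0.3153 0.4056 0.2818] [179.9878   0.004  157.047 ] 0.05155813752734118 [ 52.1412   1.4074  12.0276 100.6073  -0.0007  75.0942]
wrist cam pos [0.2459 0.4343 0.4245] fwd [ 0.2734 -0.1153 -0.955 ] right [0.3902 0.9207 0.0006]
blue [(np.float64(0.024386832414385422), array([0.3966, 0.3605]))]
green [(np.float64(0.020028627453511003), array([0.6131, 0.3749])), (np.float64(0.01746854304436604), array([0.5509, 0.2636])), (np.float64(0.023715402069034126), array([0.558 , 0.3612]))]
```

View pics/wrist1.png

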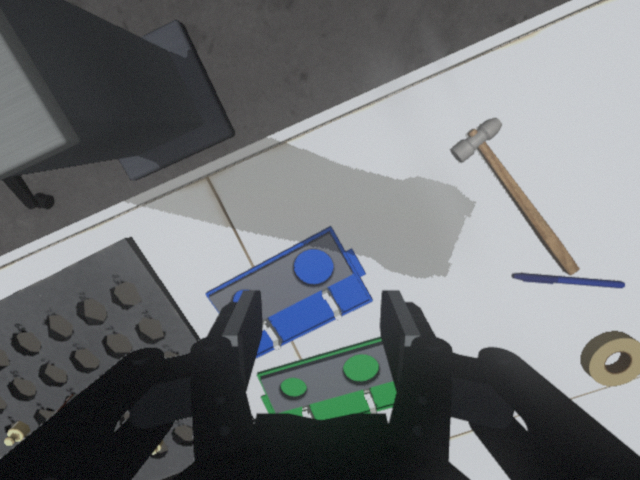

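The wrist view shows the blue tray with its large well at (314,267) and the green tray with its wells at (293,387) and (361,368). Both agree with the top camera to 2 mm. Next I go over the rack for a close look.

Call:
{"op": "send_rows", "data": {"moves": [0.4, -1, 0, 0, 0, 0.334, -0.2, 0.4, -1, 0, 0, 0, 0.334, -0.2, 0.4, -1, 0, 0, 0, 0.334, -0.2, 0.4, -1, 0, 0, 0, 0.334, -0.2, 0.4, -1, 0, 0, 0, 0.334, -0.2, 0.4, -1, 0, 0, 0, 0.334, -0.2, 0.4, -1, 0, 0, 0, 0.334, -0.2, 0.4, -1, 0, 0, 0, 0.334, -0.2]}}

```text
time: 3.0
ee_pos: [0.3948, 0.2056, 0.2814]
tcp_rot: [180.0, 0.0, -179.9]
wrist_force: [-0.3, -0.2, -0.1]
opening: 0.0516
grasp_force: 0.0
```

Call:
{"op": "send_rows", "data": {"moves": [0.4, -1, 0, 0, 0, 0, -0.2, 0.4, -1, 0, 0, 0, 0, -0.2, 0.4, -1, 0, 0, 0, 0, -0.2, 0.4, -1, 0, 0, 0, 0, -0.2, 0.4, -1, 0, 0, 0, 0, -0.2, 0, 0, 0, 0, 0, 0, -0.2]}}

```text
time: 3.75
ee_pos: [0.4449, 0.0803, 0.2812]
tcp_rot: [-180.0, -0.0, 179.9]
wrist_force: [-0.4, 0.0, 0.1]
opening: 0.0513
grasp_force: 0.0
```

Run:
```python
from h import *
np.set_printoptions(precision=4,suppress=True)
o=bot.get_obs();print(o['time'],o['ee_pos'],o['tcp_rot'],o['opening'],o['q'])
w=cam('wrist','wrist2.png')
for k in ('cup','brass_weight','steel_weight','small_brass_weight','dropper_bottle','brush','blue_tweezers'):
    for r in bot.landmark_of('wrist',k)[:2]: print(k,round(r['p'],2),np.round(r['pixel']),ray(w,r['pixel'],0))
    z={'cup':.036,'brass_weight':.025,'steel_weight':.02}.get(k)
    if z:
        for r in bot.boxes_of('wrist',k)[:2]:
            e=r['extent'];print('  box',round(r['p'],2),np.round(e),ray(w,((e[0]+e[2])/2,(e[1]+e[3])/2),z))
for k in ('brush','blue_tweezers'): print(k,toolpose('wrist',k,w,.006))
```

```text
3.75 [0.4449 0.0803 0.2812] [-179.9905   -0.0023  179.8645] 0.05130205132101717 [ 10.2397  -6.9031   3.9862 100.8933  -0.009   10.3752]
cup 0.64 [324. 196.] [0.4504 0.0837 0.    ]
  box 0.9 [305. 182. 339. 226.] [0.4519 0.0809 0.036 ]
  box 0.26 [206. 192. 246. 232.] [ 0.461 -0.025  0.036]
brass_weight 0.86 [146. 209.] [ 0.4655 -0.1305  0.    ]
  box 0.79 [127. 199. 157. 218.] [ 0.4595 -0.1227  0.025 ]
steel_weight 0.53 [205. 291.] [ 0.5734 -0.0699  0.    ]
  box 0.57 [196. 283. 217. 300.] [ 0.5646 -0.0616  0.02  ]
small_brass_weight 0.57 [288. 283.] [0.5627 0.0369 0.    ]
dropper_bottle 0.81 [233. 202.] [ 0.4572 -0.0258  0.    ]
brush 0.78 [326. 354.] [0.6684 0.0857 0.    ]
blue_tweezers 0.71 [187. 350.] [ 0.6631 -0.1038  0.    ]
brush [(0.94, array([669.7,  84.5]), array([161.7,  13.2]), 'yaw', np.float32(-3.2)), (0.62, array([ 465. , -131.2]), array([23. , 34.6]), 'yaw', np.float32(25.1))]
blue_tweezers [(0.88, array([ 660.2, -139.2]), array([21.7, 82.7]), 'yaw', np.float32(1.8))]
```

View pics/wrist2.png

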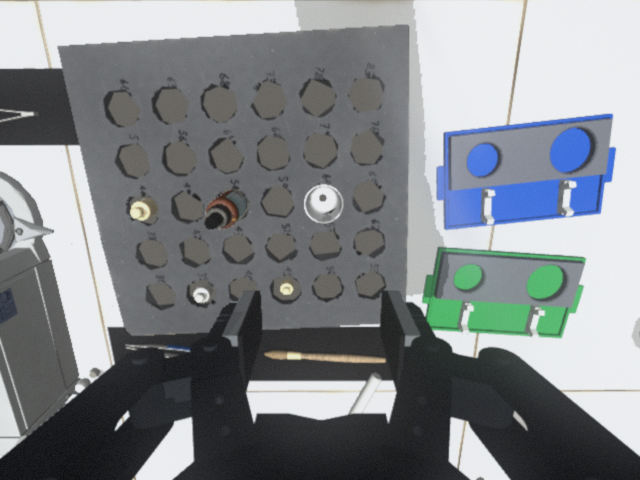

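The wrist view shows the cup rim centred at (323,203), bottle at (228,208), brass weight at (143,210) and steel at (201,295). Small brass is at (287,289) and the brush at (325,356). Next I descend on the cup.

Call:
{"op": "send_rows", "data": {"moves": [0.1, 0.04, -0.9, 0, 0, 0, -0.45, 0.1, 0.04, -0.9, 0, 0, 0, -0.45, 0.1, 0.04, -0.9, 0, 0, 0, -0.45, 0, 0, -0.9, 0, 0, 0, -0.45, 0, 0, -0.9, 0, 0, 0, -0.45, 0, 0, -0.9, 0, 0, 0, -0.45, 0, 0, -0.9, 0, 0, 0, -0.45, 0, 0, -0.9, 0, 0, 0, -0.45]}}

```text
time: 5.4
ee_pos: [0.452, 0.0844, 0.1006]
tcp_rot: [180.0, 0.0, 180.0]
wrist_force: [-0.5, -0.8, 0.4]
opening: 0.0621
grasp_force: 0.0
```

Run:
```python
from h import *
np.set_printoptions(precision=4,suppress=True)
o=bot.get_obs();print(o['time'],o['ee_pos'],o['tcp_rot'],o['opening'])
w=cam('wrist','wrist3.png'); R=np.array(w['R']); print(-R.T@np.array(w['t']),R[2])
print(proj(w,o['ee_pos']))
for r in bot.landmark_of('wrist','cup')[:2]: print(round(r['p'],2),np.round(r['pixel']),ray(w,r['pixel'],0))
for r in bot.trace('wrist','cup')[:1]:
    e=r['extent'];print(e,ray(w,((e[0]+e[2])/2,(e[1]+e[3])/2),.036))
for x,y in((.4525,.083),): 
  for a in range(0,360,60): print(proj(w,[x+.022*np.cos(np.radians(a)),y+.022*np.sin(np.radians(a)),.036]))
```

```text
5.4 [0.452  0.0844 0.1006] [179.9983   0.0019 179.9963] 0.062094738206088025
[0.3767 0.0836 0.2433] [ 0.2969  0.0005 -0.9549]
[322.5616 304.1551]
0.78 [318. 233.] [0.4491 0.0821 0.    ]
[283.7, 215.5, 350.3, 286.4] [0.45   0.0814 0.036 ]
[319.7442 287.6005]
[350.4103 271.406 ]
[351.2917 237.5865]
[319.661  219.9146]
[288.0708 237.6126]
[289.0355 271.4345]
```

View pics/wrist3.png

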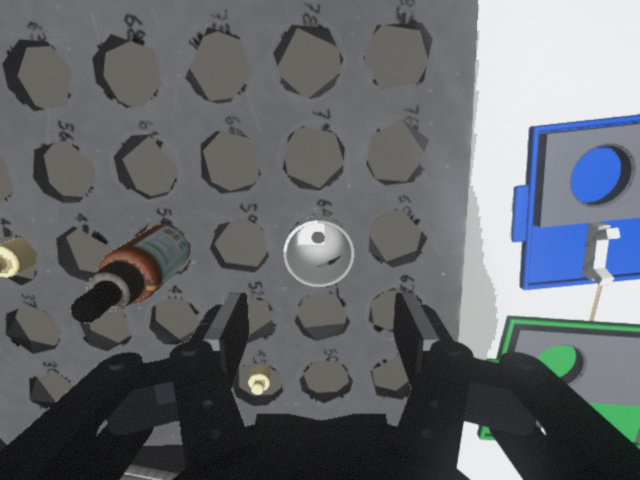

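Call:
{"op": "send_rows", "data": {"moves": [0, -0.02, -0.85, 0, 0, 0, -0.45, 0, -0.02, -0.85, 0, 0, 0, -0.45, 0, -0.02, -0.85, 0, 0, 0, -0.45, 0, -0.02, -0.85, 0, 0, 0, -0.45, 0, 0, 0, 0, 0, 0, 0.0, 0, 0, 0, 0, 0, 0, 0.1, 0, 0, 0, 0, 0, 0, 0.2, 0, 0, 0, 0, 0, 0, 0.4], "squeeze": 25}}

```text
time: 6.55
ee_pos: [0.4525, 0.0825, 0.017]
tcp_rot: [180.0, 0.1, -180.0]
wrist_force: [0.1, 0.4, 0.3]
opening: 0.0411
grasp_force: 25.3
```

Call:
{"op": "send_rows", "data": {"moves": [0, 0, 0, 0, 0, 0, 0.4, 0, 0, 0, 0, 0, 0, 0.4, 0, 0, 0.3, 0, 0, 0, 0.4, 0, 0, 0.6, 0, 0, 0, 0.4, 0, 0, 1, 0, 0, 0, 0.4, 0, 0, 1, 0, 0, 0, 0.4]}}

```text
time: 7.3
ee_pos: [0.4521, 0.0824, 0.0905]
tcp_rot: [180.0, 0.0, 180.0]
wrist_force: [0.8, -1.2, -0.2]
opening: 0.0408
grasp_force: 25.4
```

Call:
{"op": "send_rows", "data": {"moves": [0.35, 0.93, 0.8, 0, 0, 0, 0.4, 0.35, 0.93, 0.5, 0, 0, 0, 0.4, 0.35, 0.93, 0, 0, 0, 0, 0.4, 0.35, 0.93, 0, 0, 0, 0, 0.4, 0.35, 0.93, 0, 0, 0, 0, 0.4, 0.35, 0.93, 0, 0, 0, 0, 0.4, 0.35, 0.93, 0, 0, 0, 0, 0.4, 0.35, 0.93, 0, 0, 0, 0, 0.4]}}

```text
time: 8.3
ee_pos: [0.5224, 0.2692, 0.1223]
tcp_rot: [180.0, 0.0, 180.0]
wrist_force: [0.0, 0.6, -0.1]
opening: 0.0415
grasp_force: 25.4
```

Call:
{"op": "send_rows", "data": {"moves": [0.35, 0.93, 0, 0, 0, 0, 0.4, 0.35, 0.93, 0, 0, 0, 0, 0.4, 0.35, 0.93, 0, 0, 0, 0, 0.4, 0.35, 0.93, 0, 0, 0, 0, 0.4, 0, 0, 0, 0, 0, 0, 0.4]}}

```text
time: 8.93
ee_pos: [0.5572, 0.3626, 0.1215]
tcp_rot: [180.0, -0.0, -179.9]
wrist_force: [-0.4, -0.2, -1.3]
opening: 0.041
grasp_force: 25.5
```

Run:
```python
from h import *
np.set_printoptions(precision=4,suppress=True)
o=bot.get_obs();print(o['time'],o['ee_pos'],o['tcp_rot'],o['opening'])
w=cam('wrist','wrist4.png')
for t in ('blue','green'): print(t,wells(w,t))
```

```text
8.925 [0.5572 0.3626 0.1215] [ 179.9974   -0.0051 -179.9255] 0.040994971999226255
blue []
green [(np.float64(0.024371336318153553), array([0.5572, 0.3609])), (np.float64(0.01875348465968934), array([0.5508, 0.2637]))]
```

View pics/wrist4.png

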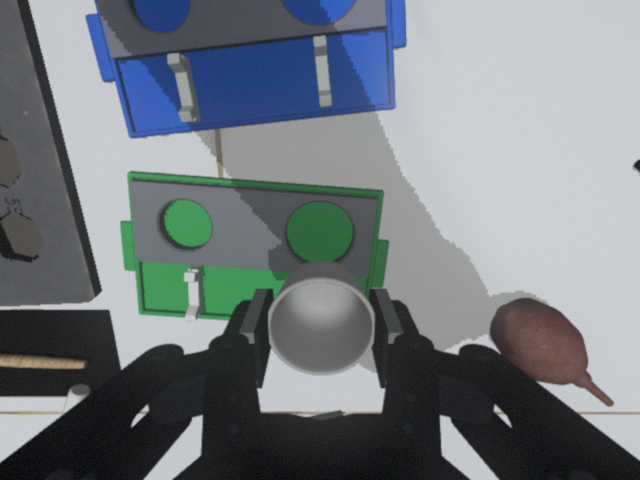

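The cup hangs upright in the grip at (322,325), and the large green well at (320,232) resolves to within 2 mm of straight below. I lower it now.

Call:
{"op": "send_rows", "data": {"moves": [0, -0.05, -0.95, 0, 0, 0, 0.4, 0, 0, -0.95, 0, 0, 0, 0.4, 0, 0, -0.95, 0, 0, 0, 0.4, 0, 0, -0.8, 0, 0, 0, 0.4, 0, 0, -0.2, 0, 0, 0, 0.4, 0, 0, -0.1, 0, 0, 0, 0.4, 0, 0, 0, 0, 0, 0, 0.4]}}

```text
time: 9.85
ee_pos: [0.5574, 0.3603, 0.0233]
tcp_rot: [180.0, 0.1, 180.0]
wrist_force: [-0.3, 0.5, -0.6]
opening: 0.041
grasp_force: 25.5
```

Call:
{"op": "send_rows", "data": {"moves": [0, 0, -0.06, 0, 0, 0, 0.4, 0, 0, -0.06, 0, 0, 0, 0.4, 0, 0, 0, 0, 0, 0, 0.4]}}

```text
time: 10.22
ee_pos: [0.5573, 0.3603, 0.0199]
tcp_rot: [180.0, 0.0, -180.0]
wrist_force: [0.2, 0.5, 1.9]
opening: 0.041
grasp_force: 25.6
```

Call:
{"op": "send_rows", "data": {"moves": [0, 0, 0, 0, 0, 0, 0, 0, 0, 0, 0, 0, 0, -0.3, 0, 0, 0, 0, 0, 0, -0.45, 0, 0, 0.4, 0, 0, 0, -0.45, 0, 0, 1, 0, 0, 0, -0.45, 0, 0, 1, 0, 0, 0, -0.45, 0, 0, 1, 0, 0, 0, -0.45, 0, 0, 0.8, 0, 0, 0, -0.45]}}

```text
time: 11.22
ee_pos: [0.5573, 0.3603, 0.1267]
tcp_rot: [180.0, 0.1, 180.0]
wrist_force: [0.4, 0.4, 0.8]
opening: 0.062
grasp_force: 0.0
```

Call:
{"op": "send_rows", "data": {"moves": [0, -1, 0, 0, 0, 0, -0.45, 0, -1, 0, 0, 0, 0, -0.45, 0, -1, 0, 0, 0, 0, -0.35, 0, -1, 0, 0, 0, 0, -0.2, 0, -1, 0, 0, 0, 0, -0.2, 0, -1, 0, 0, 0, 0, -0.2, 0, -1, 0, 0, 0, 0, -0.2, 0, -1, 0, 0, 0, 0, -0.2]}}

```text
time: 12.22
ee_pos: [0.557, 0.1585, 0.1246]
tcp_rot: [180.0, 0.0, 180.0]
wrist_force: [0.5, 0.4, -0.6]
opening: 0.0511
grasp_force: 0.0
```

Call:
{"op": "send_rows", "data": {"moves": [0.05, -1, 0, 0, 0, 0, -0.2, 0.05, -1, 0, 0, 0, 0, -0.2, 0.05, -1, 0, 0, 0, 0, -0.2, 0.05, -1, 0, 0, 0, 0, -0.2, 0.05, -1, 0, 0, 0, 0, -0.2, 0.05, -1, 0, 0, 0, 0, -0.2, 0.05, -1, 0, 0, 0, 0, -0.2, 0.05, -1, 0, 0, 0, 0, -0.2]}}

```text
time: 13.22
ee_pos: [0.5667, -0.0415, 0.1247]
tcp_rot: [-180.0, 0.0, 180.0]
wrist_force: [0.6, -0.3, 0.4]
opening: 0.0512
grasp_force: 0.0
```

Call:
{"op": "send_rows", "data": {"moves": [0, -1, 0, 0, 0, 0, -0.2, 0, 0, 0, 0, 0, 0, -0.2]}}

```text
time: 13.48
ee_pos: [0.5667, -0.0668, 0.1245]
tcp_rot: [-180.0, -0.0, 179.9]
wrist_force: [0.3, 0.2, -0.1]
opening: 0.051
grasp_force: 0.0
```

```bash
cat >> h.py <<'E'
def look(k,save,zb):
    np.set_printoptions(precision=4,suppress=True)
    o=bot.get_obs();print(o['time'],o['ee_pos'],o['tcp_rot'],o['opening'])
    w=cam('wrist',save)
    for r in bot.landmark_of('wrist',k)[:2]: print('lm',round(r['p'],2),np.round(r['pixel']),ray(w,r['pixel'],0))
    for r in bot.trace('wrist',k)[:2]:
        m=r['region'].astype(np.uint8);q=np.argwhere(m)[:,::-1].mean(0);print('trace',round(r['p'],2),np.round(r['extent']),ray(w,q,zb))
    return w
def cylpx(w,x,y,r,z):
    P=[proj(w,[x+r*np.cos(a),y+r*np.sin(a),z]) for a in np.linspace(0,6.28,60)];P=np.array(P);return P.min(0),P.max(0)
E
python3 - <<'E'
from h import *
w=look('steel_weight','wrist5.png',.015)
print(cylpx(w,.568,-.066,.01,.014),proj(w,[.568,-.066,.027]))
E
```

```text
13.475 [ 0.5667 -0.0668  0.1245] [-179.9936   -0.0044  179.8588] 0.05097697224965924
lm 0.65 [318. 231.] [ 0.5694 -0.07    0.    ]
trace 0.62 [303. 222. 332. 248.] [ 0.5696 -0.0698  0.015 ]
(array([309.2546, 221.2141]), array([336.4861, 247.2654])) [322.9804 239.7582]
```

View pics/wrist5.png

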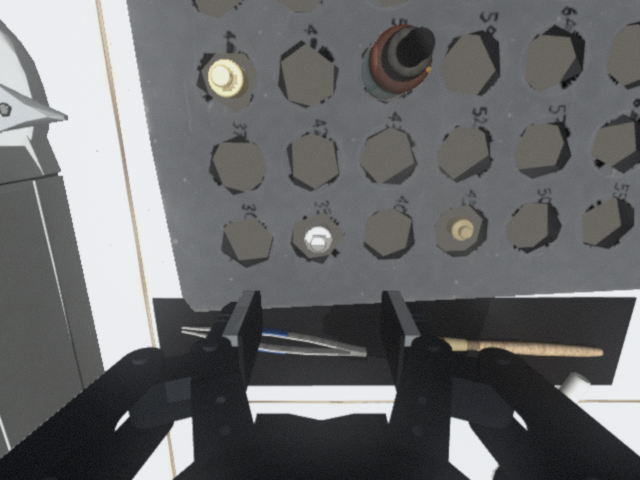

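The steel weight's knob is at (318,238), placing it at about (0.569, -0.070). I descend between the fingers.

Call:
{"op": "send_rows", "data": {"moves": [0.08, -0.12, -1, 0, 0, 0, 0, 0, 0, -1, 0, 0, 0, 0, 0, 0, -1, 0, 0, 0, 0, 0, 0, -1, 0, 0, 0, 0, 0, 0, -0.32, 0, 0, 0, 0, 0, 0, 0, 0, 0, 0, 0, 0, 0, 0, 0, 0, 0, 0.5, 0, 0, 0, 0, 0, 0, 0.7], "squeeze": 30}}

```text
time: 14.62
ee_pos: [0.5698, -0.0678, 0.0178]
tcp_rot: [-180.0, 0.1, -180.0]
wrist_force: [0.2, 0.1, 4.1]
opening: 0.018
grasp_force: 29.2
```

Call:
{"op": "send_rows", "data": {"moves": [0, 0, 0, 0, 0, 0, 0.9, 0, 0, 0, 0, 0, 0, 0.9, 0, 0, 0, 0, 0, 0, 0.9]}}

```text
time: 15.0
ee_pos: [0.5698, -0.0678, 0.0178]
tcp_rot: [180.0, 0.1, -180.0]
wrist_force: [0.9, 0.6, 5.8]
opening: 0.018
grasp_force: 29.4
```

Call:
{"op": "send_rows", "data": {"moves": [0, 0, 0.3, 0, 0, 0, 0.9, 0, 0, 0.6, 0, 0, 0, 0.9, 0, 0, 1, 0, 0, 0, 0.9, 0, 0, 1, 0, 0, 0, 0.9, 0, 0, 1, 0, 0, 0, 0.9, 0, 0, 0.5, 0, 0, 0, 0.9, 0, 0, 0, 0, 0, 0, 0.9]}}

```text
time: 15.88
ee_pos: [0.5695, -0.0679, 0.1275]
tcp_rot: [-180.0, 0.1, 180.0]
wrist_force: [0.2, -0.1, -0.9]
opening: 0.0183
grasp_force: 29.3
```

Run:
```python
from h import *
w=look('steel_weight','wrist6.png',.1)
im=cv2.imread('pics/wrist6.png')[220:400,220:420]; cv2.imwrite('pics/wrist6c.png',cv2.resize(im,None,fx=3,fy=3))
```

```text
15.875 [ 0.5695 -0.0679  0.1275] [-179.9859    0.0904  179.9981] 0.018324127447525495
lm 0.55 [320. 289.] [ 0.6233 -0.069   0.    ]
trace 0.74 [301. 269. 342. 326.] [ 0.5813 -0.0689  0.1   ]
```

View pics/wrist6c.png

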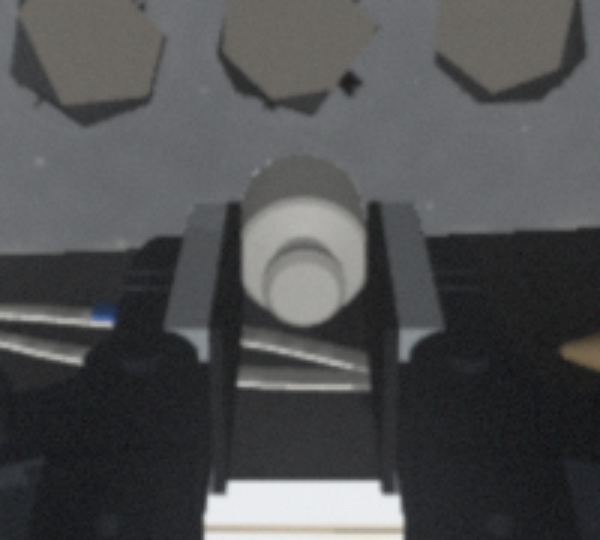

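The steel weight hangs upright between the pads. I carry it to the small green well.

Call:
{"op": "send_rows", "data": {"moves": [-0.055, 0.95, 0, 0, 0, 0, 0.9, -0.055, 0.95, 0, 0, 0, 0, 0.9, -0.055, 0.95, 0, 0, 0, 0, 0.9, -0.055, 0.95, 0, 0, 0, 0, 0.9, -0.055, 0.95, 0, 0, 0, 0, 0.9, -0.055, 0.95, 0, 0, 0, 0, 0.9, -0.055, 0.95, 0, 0, 0, 0, 0.9, -0.055, 0.95, 0, 0, 0, 0, 0.9]}}

```text
time: 17.02
ee_pos: [0.5575, 0.1228, 0.1254]
tcp_rot: [-180.0, -0.1, -180.0]
wrist_force: [0.4, 0.2, -0.5]
opening: 0.0177
grasp_force: 29.4
```

Call:
{"op": "send_rows", "data": {"moves": [-0.055, 0.95, 0, 0, 0, 0, 0.9, -0.055, 0.95, 0, 0, 0, 0, 0.9, -0.055, 0.95, 0, 0, 0, 0, 0.9, -0.055, 0.95, 0, 0, 0, 0, 0.9, -0.055, 0.95, 0, 0, 0, 0, 0.9, -0.055, 0.95, 0, 0, 0, 0, 0.9, 0, 0, -1, 0, 0, 0, 0.9, 0, 0, -1, 0, 0, 0, 0.9]}}

```text
time: 18.02
ee_pos: [0.5496, 0.2654, 0.0754]
tcp_rot: [-180.0, -0.0, -180.0]
wrist_force: [-0.1, -0.6, -0.3]
opening: 0.0182
grasp_force: 29.4
```

Call:
{"op": "send_rows", "data": {"moves": [0, 0, -1, 0, 0, 0, 0.9, 0, 0, -0.9, 0, 0, 0, 0.9, 0, 0, -0.2, 0, 0, 0, 0.9, 0, 0, -0.1, 0, 0, 0, 0.9, 0, 0, 0, 0, 0, 0, 0.9]}}

```text
time: 18.65
ee_pos: [0.5502, 0.2649, 0.0223]
tcp_rot: [180.0, 0.1, 180.0]
wrist_force: [-0.2, 0.4, -1.1]
opening: 0.018
grasp_force: 29.4
```

Call:
{"op": "send_rows", "data": {"moves": [0, 0, -0.06, 0, 0, 0, 0.9, 0, 0, -0.04, 0, 0, 0, 0.9, 0, 0, 0, 0, 0, 0, 0.5, 0, 0, 0, 0, 0, 0, 0.2, 0, 0, 0, 0, 0, 0, 0, 0, 0, 0.5, 0, 0, 0, 0, 0, 0, 1, 0, 0, 0, 0, 0, 0, 1, 0, 0, 0, 0]}}

```text
time: 19.65
ee_pos: [0.5499, 0.2647, 0.0831]
tcp_rot: [180.0, 0.0, 180.0]
wrist_force: [1.7, 0.0, -0.8]
opening: 0.0429
grasp_force: 0.0
```

Call:
{"op": "send_rows", "data": {"moves": [-0.22, -0.98, 1, 0, 0, 0, 0, -0.22, -0.98, 1, 0, 0, 0, 0, -0.22, -0.98, 0, 0, 0, 0, 0, -0.22, -0.98, 0, 0, 0, 0, 0, -0.22, -0.98, 0, 0, 0, 0, 0, -0.22, -0.98, 0, 0, 0, 0, 0, -0.22, -0.98, 0, 0, 0, 0, 0, -0.22, -0.98, 0, 0, 0, 0, 0]}}

```text
time: 20.65
ee_pos: [0.5051, 0.0674, 0.1308]
tcp_rot: [-180.0, -0.0, 180.0]
wrist_force: [-0.6, -0.3, -0.0]
opening: 0.0429
grasp_force: 0.0
```

Call:
{"op": "send_rows", "data": {"moves": [-0.22, -0.98, 0, 0, 0, 0, 0, -0.22, -0.98, 0, 0, 0, 0, 0, -0.22, -0.98, 0, 0, 0, 0, 0, -0.22, -0.98, 0, 0, 0, 0, 0, -0.22, -0.98, 0, 0, 0, 0, 0, -0.22, -0.98, 0, 0, 0, 0, 0, -0.22, -0.98, 0, 0, 0, 0, 0, -0.22, -0.98, 0, 0, 0, 0, 0]}}

```text
time: 21.65
ee_pos: [0.461, -0.1283, 0.1309]
tcp_rot: [180.0, -0.0, 180.0]
wrist_force: [0.1, 0.2, 0.4]
opening: 0.0425
grasp_force: 0.0
```

Run:
```python
from h import *
w=look('brass_weight','wrist7.png',.02)
print(cylpx(w,.459,-.129,.011,.014),proj(w,[.459,-.129,.033]))
```

```text
21.65 [ 0.461  -0.1283  0.1309] [179.9891  -0.041  179.9902] 0.042521452772696505
lm 0.58 [322. 223.] [ 0.4594 -0.128   0.    ]
trace 0.96 [307. 215. 337. 248.] [ 0.4611 -0.1279  0.02  ]
(array([306.09  , 213.4763]), array([335.4833, 241.7605])) [320.807  235.1718]
```

View pics/wrist7.png

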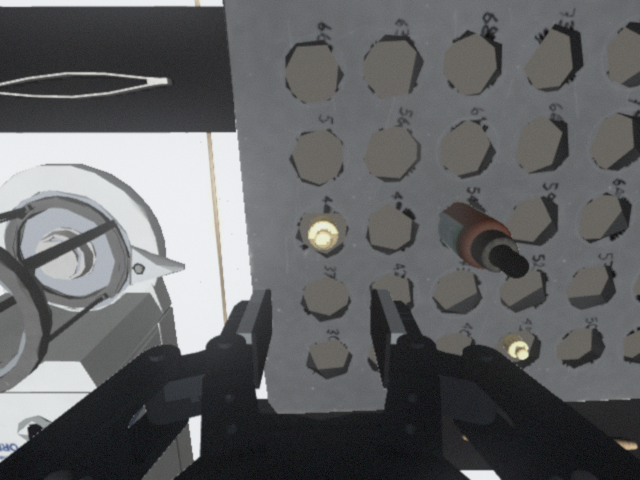

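The brass weight's knob is at (322,233), practically on the axis. I go down, grip and lift.

Call:
{"op": "send_rows", "data": {"moves": [-0.04, 0, -1, 0, 0, 0, 0, 0, 0, -1, 0, 0, 0, 0, 0, 0, -1, 0, 0, 0, 0, 0, 0, -1, 0, 0, 0, 0, 0, 0, -0.55, 0, 0, 0, 0, 0, 0, 0, 0, 0, 0, 0.3, 0, 0, 0, 0, 0, 0, 0.6, 0, 0, 0, 0, 0, 0, 0.9], "squeeze": 40}}

```text
time: 22.8
ee_pos: [0.4613, -0.1274, 0.0186]
tcp_rot: [-180.0, 0.1, 180.0]
wrist_force: [0.2, 0.7, -1.8]
opening: 0.0199
grasp_force: 39.1
```

Call:
{"op": "send_rows", "data": {"moves": [0, 0, 0, 0, 0, 0, 0.9, 0, 0, 0, 0, 0, 0, 0.9, 0, 0, 0.3, 0, 0, 0, 0.9, 0, 0, 0.6, 0, 0, 0, 0.9, 0, 0, 1, 0, 0, 0, 0.9, 0, 0, 1, 0, 0, 0, 0.9, 0, 0, 1, 0, 0, 0, 0.9, 0, 0, 1, 0, 0, 0, 0.9]}}

```text
time: 23.8
ee_pos: [0.4608, -0.1274, 0.1422]
tcp_rot: [-180.0, 0.1, 180.0]
wrist_force: [1.0, -0.7, -1.0]
opening: 0.0201
grasp_force: 39.3
```

Call:
{"op": "send_rows", "data": {"moves": [-0.14, 0.98, 0.3, 0, 0, 0, 0.9, -0.14, 0.98, 0, 0, 0, 0, 0.9, -0.14, 0.98, 0, 0, 0, 0, 0.9, -0.14, 0.98, 0, 0, 0, 0, 0.9, -0.14, 0.98, 0, 0, 0, 0, 0.9, -0.14, 0.98, 0, 0, 0, 0, 0.9, -0.14, 0.98, 0, 0, 0, 0, 0.9, -0.14, 0.98, 0, 0, 0, 0, 0.9]}}

```text
time: 24.8
ee_pos: [0.4327, 0.0694, 0.1489]
tcp_rot: [180.0, 0.1, 180.0]
wrist_force: [0.6, 0.1, -1.5]
opening: 0.02
grasp_force: 39.3
```

Call:
{"op": "send_rows", "data": {"moves": [-0.14, 0.98, 0, 0, 0, 0, 0.9, -0.14, 0.98, 0, 0, 0, 0, 0.9, -0.14, 0.98, 0, 0, 0, 0, 0.9, -0.14, 0.98, 0, 0, 0, 0, 0.9, -0.14, 0.98, 0, 0, 0, 0, 0.9, -0.14, 0.98, 0, 0, 0, 0, 0.9, -0.14, 0.98, 0, 0, 0, 0, 0.9, -0.14, 0.98, 0, 0, 0, 0, 0.9]}}

```text
time: 25.8
ee_pos: [0.4047, 0.2655, 0.1489]
tcp_rot: [180.0, 0.0, -180.0]
wrist_force: [0.4, 0.0, -2.1]
opening: 0.0202
grasp_force: 39.3
```

Run:
```python
from h import *
w=look('brass_weight','wrist8.png',.15)
for t in ('blue','green'): print(t,wells(w,t))
c=cam('top')
for t in ('blue','green'): print(t,wells(c,t))
for n in('top','side'):
  c=cam(n)
  for k in ('plain_tweezers','brush'):
    print(n,k,toolpose(n,k,c,.006))
    print([(round(r['p'],2),ray(c,r['pixel'],.002)) for r in bot.landmark_of(n,k)[:2]])
```

```text
25.8 [0.4047 0.2655 0.1489] [ 179.9713    0.0442 -179.9989] 0.020209934686667146
lm 0.95 [319. 288.] [0.4673 0.2636 0.    ]
trace 0.59 [294. 271. 344. 336.] [0.4037 0.2647 0.15  ]
blue [(np.float64(0.01861263118835354), array([0.4069, 0.2627])), (np.float64(0.025123706302620983), array([0.3964, 0.3596]))]
green []
blue []
green [(np.float64(0.013419896299873876), array([0.5512, 0.2669])), (np.float64(0.018288176624974256), array([0.5492, 0.2646]))]
top plain_tweezers [(0.53, array([ 355. , -239.9]), array([ 4.2, 10.6]), 'yaw', np.float32(1.4))]
[(0.57, array([ 0.3534, -0.2996,  0.002 ]))]
top brush [(0.71, array([666.5,  84.9]), array([157.9,  12.5]), 'yaw', np.float32(-2.7)), (0.48, array([423.4, 304.6]), array([114.1, 180.1]), 'yaw', np.float32(6.5))]
[(0.8, array([0.6664, 0.0863, 0.002 ]))]
side plain_tweezers [(0.59, array([ 357.4, -294. ]), array([122. ,  18.9]), 'yaw', np.float32(-2.5))]
[(0.78, array([ 0.3617, -0.2928,  0.002 ]))]
side brush [(0.73, array([666.6,  83.1]), array([161.5,  17.7]), 'yaw', np.float32(-4.9))]
[(0.56, array([0.6679, 0.078 , 0.002 ]))]
```

View pics/wrist8.png

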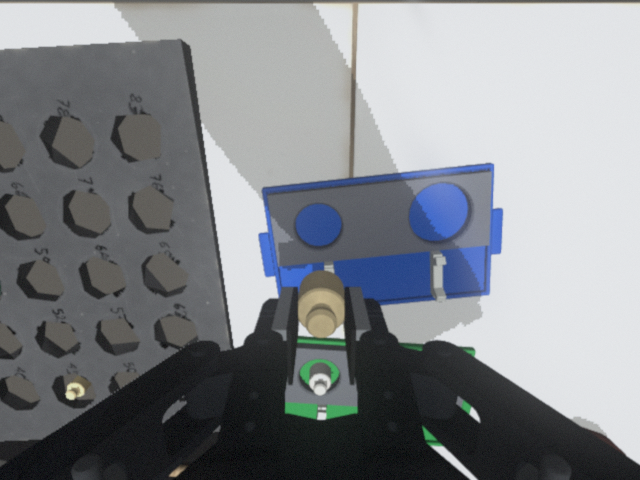

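The brass weight is upright in the grip at (320,303), and the blue small well is at (318,226). The steel weight shows standing in the green well at (320,378). I lower the brass weight.

Call:
{"op": "send_rows", "data": {"moves": [0.06, -0.1, -1, 0, 0, 0, 0.9, 0, 0, -1, 0, 0, 0, 0.9, 0, 0, -1, 0, 0, 0, 0.9, 0, 0, -1, 0, 0, 0, 0.9, 0, 0, -0.8, 0, 0, 0, 0.9, 0, 0, -0.2, 0, 0, 0, 0.9, 0, 0, -0.08, 0, 0, 0, 0.9, 0, 0, 0, 0, 0, 0, 0.9]}}

```text
time: 27.5
ee_pos: [0.4068, 0.2625, 0.0216]
tcp_rot: [180.0, 0.1, 180.0]
wrist_force: [0.9, 0.6, -1.8]
opening: 0.0207
grasp_force: 39.2
```

Call:
{"op": "send_rows", "data": {"moves": [0, 0, -0.06, 0, 0, 0, 0.9, 0, 0, 0, 0, 0, 0, 0.6, 0, 0, 0, 0, 0, 0, 0.2, 0, 0, 0, 0, 0, 0, 0, 0, 0, 0.5, 0, 0, 0, 0, 0, 0, 1, 0, 0, 0, 0, 0, 0, 1, 0, 0, 0, 0, 0, 0, 1, 0, 0, 0, 0]}}

```text
time: 28.5
ee_pos: [0.4064, 0.2622, 0.1085]
tcp_rot: [180.0, 0.0, -180.0]
wrist_force: [-0.4, -0.2, -0.0]
opening: 0.0428
grasp_force: 0.0
```

Call:
{"op": "send_rows", "data": {"moves": [-0.2, -1, 1, 0, 0, -0.87, 0, -0.2, -1, 0.8, 0, 0, -0.87, 0, -0.2, -1, 0, 0, 0, -0.87, 0, -0.2, -1, 0, 0, 0, -0.87, 0, -0.2, -1, 0, 0, 0, -0.87, 0, -0.2, -1, 0, 0, 0, -0.87, 0, -0.2, -1, 0, 0, 0, -0.87, 0, -0.2, -1, 0, 0, 0, -0.87, 0]}}

```text
time: 29.5
ee_pos: [0.3662, 0.0614, 0.1527]
tcp_rot: [179.9, 0.0, 119.9]
wrist_force: [0.5, 0.8, -0.1]
opening: 0.0424
grasp_force: 0.0
```

Call:
{"op": "send_rows", "data": {"moves": [-0.2, -1, 0, 0, 0, -0.87, 0, -0.2, -1, 0, 0, 0, -0.87, 0, 0, -1, 0, 0, 0, -0.87, 0, 0, -1, 0, 0, 0, -0.87, 0, 0, -1, 0, 0, 0, 0, 0, 0, -1, 0, 0, 0, 0, 0, 0, -1, 0, 0, 0, 0, 0, 0, -1, 0, 0, 0, 0, 0]}}

```text
time: 30.5
ee_pos: [0.3563, -0.1387, 0.1527]
tcp_rot: [179.9, 0.0, 90.3]
wrist_force: [0.2, -0.6, 0.0]
opening: 0.0427
grasp_force: 0.0
```

Call:
{"op": "send_rows", "data": {"moves": [0, -1, 0, 0, 0, 0, 0, 0, -1, 0, 0, 0, 0, 0, 0, -1, 0, 0, 0, 0, 0, 0, -1, 0, 0, 0, 0, 0, 0, -1, 0, 0, 0, 0, 0, 0, -1, 0, 0, 0, 0, 0, 0, 0, 0, 0, 0, 0, 0]}}

```text
time: 31.38
ee_pos: [0.3562, -0.2889, 0.1522]
tcp_rot: [180.0, 0.0, 90.2]
wrist_force: [-0.0, -0.7, 0.4]
opening: 0.0429
grasp_force: 0.0
```

Run:
```python
from h import *
w=look('plain_tweezers','wrist9.png',.006)
print(toolpose('wrist','plain_tweezers',w,.004))
```

```text
31.375 [ 0.3562 -0.2889  0.1522] [179.9942   0.0102  90.1746] 0.042891286232387804
lm 0.59 [326. 226.] [ 0.3615 -0.2954  0.    ]
trace 0.77 [320. 153. 325. 173.] [ 0.3568 -0.2409  0.006 ]
[(0.77, array([ 357.1, -240.7]), array([ 4. , 14.8]), 'yaw', np.float32(0.2))]
```

View pics/wrist9.png

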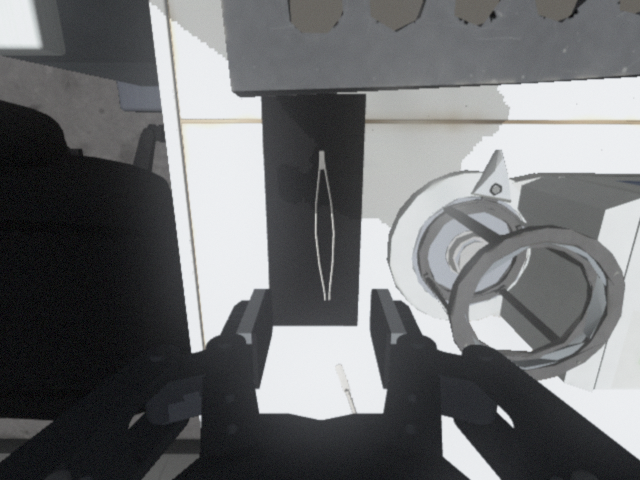

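The tweezers lie from (321,151) to (326,300), nearly square to the fingers. I compute the centre and yaw from the end points.

Run:
```python
from h import *
np.set_printoptions(precision=4,suppress=True)
w=cam('wrist')
hsv=cv2.cvtColor(w['color'],cv2.COLOR_RGB2GRAY)
m=np.zeros_like(hsv);m[135:318,285:350]=hsv[135:318,285:350]>110
p=cv2.findNonZero(m)[:,0,:]
W=np.array([ray(w,q,.006)[:2] for q in p])*1000
ctr,wh,a=cv2.minAreaRect(W.astype(np.float32));print(len(p),ctr,wh,a, W.min(0),W.max(0))
a=ray(w,(321,151),.006);b=ray(w,(326,300),.006);print(a,b,(a+b)/2)
```

```text
607 (359.61053466796875, -297.2500915527344) (128.39466857910156, 16.790258407592773) 89.96713256835938 [ 351.2127 -361.4477] [ 368.0031 -233.0515]
[ 0.3567 -0.2315  0.006 ] [ 0.3618 -0.3605  0.006 ] [ 0.3593 -0.296   0.006 ]
```

Call:
{"op": "send_rows", "data": {"moves": [0.14, -0.32, -0.5, 0, 0, 0, 0, 0, 0, -1, 0, 0, 0, 0, 0, 0, -1, 0, 0, 0, 0, 0, 0, -1, 0, 0, 0, 0, 0, 0, -0.7, 0, 0, 0, 0, 0, 0, 0, 0, 0, 0, 0]}}

```text
time: 32.38
ee_pos: [0.3592, -0.2953, 0.0454]
tcp_rot: [-179.9, -0.1, 90.3]
wrist_force: [0.1, 0.6, 0.2]
opening: 0.0426
grasp_force: 0.0
```

Call:
{"op": "send_rows", "data": {"moves": [0, 0, -1, 0, 0, 0, 0, 0, 0, -0.6, 0, 0, 0, 0, 0, 0, 0, 0, 0, 0, 0]}}

```text
time: 32.75
ee_pos: [0.3594, -0.2955, 0.0063]
tcp_rot: [-179.9, -0.1, 90.3]
wrist_force: [-0.5, 0.6, -0.1]
opening: 0.0427
grasp_force: 0.0
```

Call:
{"op": "send_rows", "data": {"moves": [0, -0.05, -0.06, 0, 0, 0, 0.3, 0, 0, 0, 0, 0, 0, 0.6, 0, 0, 0, 0, 0, 0, 0.9, 0, 0, 0, 0, 0, 0, 0.9, 0, 0, 0, 0, 0, 0, 0.9, 0, 0, 0, 0, 0, 0, 0.9], "squeeze": 25}}

```text
time: 33.5
ee_pos: [0.3602, -0.2975, 0.006]
tcp_rot: [179.9, 0.1, 90.3]
wrist_force: [-0.4, -0.8, 6.0]
opening: 0.0142
grasp_force: 24.9
```

Call:
{"op": "send_rows", "data": {"moves": [0, 0, 0.3, 0, 0, 0, 0.9, 0, 0, 0.7, 0, 0, 0, 0.9, 0, 0, 1, 0, 0, 0, 0.9, 0, 0, 1, 0, 0, 0, 0.9, 0, 0, 1, 0, 0, 0, 0.9, 0, 0, 1, 0, 0, 0, 0.9, 0, 0, 0.8, 0, 0, 0, 0.9, 0, 0, 0, 0, 0, 0, 0.9]}}

```text
time: 34.5
ee_pos: [0.3605, -0.2976, 0.1525]
tcp_rot: [179.9, 0.1, 90.3]
wrist_force: [-0.2, 0.4, -0.5]
opening: 0.0145
grasp_force: 24.4
```

Run:
```python
from h import *
w=look('plain_tweezers','wrist10.png',.006)
```

```text
34.5 [ 0.3605 -0.2976  0.1525] [179.8539   0.1189  90.275 ] 0.014525263524697454
trace 0.59 [303. 153. 337. 420.] [ 0.3586 -0.3456  0.006 ]
```

View pics/wrist10.png

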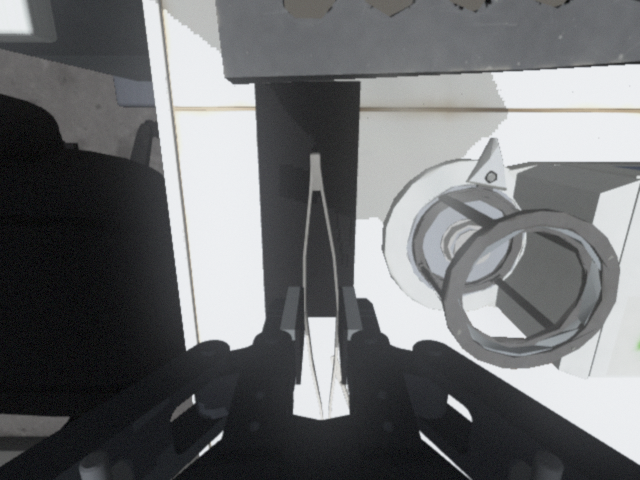

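The tweezers are held level, from (316,153) to (327,418). I carry them towards the blue tray and turn to its yaw.

Call:
{"op": "send_rows", "data": {"moves": [0, 1, 0, 0, 0, 0, 0.9, 0, 1, 0, 0, 0, 0, 0.9, 0, 1, 0, 0, 0, 0, 0.9, 0, 1, 0, 0, 0, 0, 0.9, 0, 1, 0, 0, 0, 0, 0.9, 0, 1, 0, 0, 0, 0, 0.9, 0, 1, 0, 0, 0, 0, 0.9, 0, 1, 0, 0, 0, 0, 0.9]}}

```text
time: 35.65
ee_pos: [0.3593, -0.0962, 0.1494]
tcp_rot: [-179.9, -0.0, 90.3]
wrist_force: [0.8, -0.6, 0.4]
opening: 0.0146
grasp_force: 24.4
```

Call:
{"op": "send_rows", "data": {"moves": [0.23, 1, 0, 0, 0, 0, 0.9, 0.23, 1, 0, 0, 0, 0, 0.9, 0.23, 1, 0, 0, 0, 0, 0.9, 0.23, 1, 0, 0, 0, 0, 0.9, 0.23, 1, 0, 0, 0, 0, 0.9, 0.23, 1, 0, 0, 0, 0, 0.9, 0.23, 1, 0, 0, 0, 0, 0.9, 0.23, 1, 0, 0, 0, 0, 0.9]}}

```text
time: 36.65
ee_pos: [0.4054, 0.1037, 0.1493]
tcp_rot: [-179.9, 0.0, 90.3]
wrist_force: [0.2, 0.2, -0.3]
opening: 0.0145
grasp_force: 24.4
```

Call:
{"op": "send_rows", "data": {"moves": [0.23, 1, 0, 0, 0, 0.083, 0.9, 0.23, 1, 0, 0, 0, 0.083, 0.9, 0.23, 1, 0, 0, 0, 0.083, 0.9, 0.23, 1, 0, 0, 0, 0.083, 0.9, 0.23, 1, 0, 0, 0, 0.083, 0.9, 0.23, 1, 0, 0, 0, 0.083, 0.9, 0.23, 1, 0, 0, 0, 0.083, 0.9, 0.23, 0.64, 0, 0, 0, 0.083, 0.9]}}

```text
time: 37.65
ee_pos: [0.4516, 0.2946, 0.1492]
tcp_rot: [-179.9, 0.0, 96.0]
wrist_force: [-0.8, -0.0, 0.5]
opening: 0.0145
grasp_force: 24.4
```

Call:
{"op": "send_rows", "data": {"moves": [0, 0, -1, 0, 0, 0, 0.9, 0, 0, -1, 0, 0, 0, 0.9, 0, 0, -0.5, 0, 0, 0, 0.9, 0, 0, 0, 0, 0, 0, 0.9]}}

```text
time: 38.15
ee_pos: [0.4514, 0.2935, 0.087]
tcp_rot: [-179.9, 0.0, 96.0]
wrist_force: [0.2, 1.0, -0.0]
opening: 0.0144
grasp_force: 24.4
```

Run:
```python
from h import *
w=look('blue_tray','wrist11.png',.0)
for r in bot.trace('wrist','plain_tweezers')[:1]: print(r['extent'])
o=bot.get_obs();c=o['ee_pos']
for yw in (5.9,):
  u=np.array([-np.sin(np.radians(yw)),np.cos(np.radians(yw)),0])
  for s in (.0645,-.0645): print('tw end',proj(w,c+u*s))
  T=np.array([.4537,.3183,0])
  for s in (.045,-.045): print('notch',proj(w,T+u*s+[0,0,.014]))
print(wells(w,'blue'))
```

```text
38.15 [0.4514 0.2935 0.087 ] [-179.9135    0.0444   95.9739] 0.014356579800126909
lm 0.59 [280. 207.] [0.4229 0.3148 0.    ]
lm 0.37 [502. 157.] [0.5581 0.361  0.    ]
trace 0.76 [173.  31. 380. 344.] [0.4197 0.3378 0.    ]
[300.9, 152.1, 337.3, 417.3]
tw end [322.321  152.5123]
tw end [321.7031 423.3819]
notch [328.7597 135.1746]
notch [327.7008 278.8992]
[(np.float64(0.02594932582185522), array([0.3977, 0.361 ]))]
```

View pics/wrist11.png

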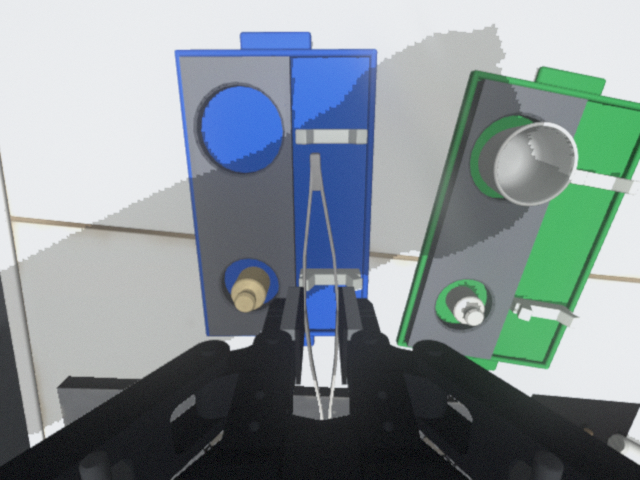

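The rail notches are at (331,136) and (331,280). The held tweezers run from (316,152) to about (326,418), so they are about 2° turned and 25 mm short. I correct both and go down.

Call:
{"op": "send_rows", "data": {"moves": [0.12, 0.99, 0, 0, 0, -0.23, 0.9, 0, 0, -0.5, 0, 0, 0, 0.9, 0, 0, -1, 0, 0, 0, 0.9, 0, 0, -0.78, 0, 0, 0, 0.9, 0, 0, 0, 0, 0, 0, 0.9]}}

```text
time: 38.98
ee_pos: [0.4539, 0.3177, 0.0291]
tcp_rot: [-179.9, 0.1, 94.0]
wrist_force: [0.1, -0.1, -0.2]
opening: 0.0144
grasp_force: 24.4
```

Run:
```python
from h import *
w=look('plain_tweezers','wrist12.png',.0)
```

```text
38.975 [0.4539 0.3177 0.0291] [-179.8534    0.0903   94.005 ] 0.01437818639827346
trace 0.87 [301. 153. 340. 419.] [0.453  0.3168 0.    ]
```

View pics/wrist12.png

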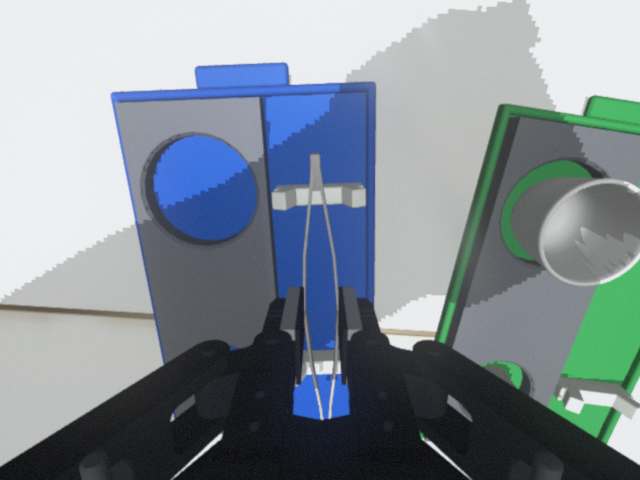

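The tweezers lie over the notch (rail spans 273–365 at row 195, tweezers at about 317). I lower and release.

Call:
{"op": "send_rows", "data": {"moves": [0, 0, -0.25, 0, 0, 0, 0.9, 0, 0, -0.16, 0, 0, 0, 0.9, 0, 0, -0.06, 0, 0, 0, 0.9, 0, 0, 0, 0, 0, 0, 0.9]}}

```text
time: 39.62
ee_pos: [0.4548, 0.3186, 0.0189]
tcp_rot: [-180.0, 0.0, 94.0]
wrist_force: [0.2, 1.2, -1.4]
opening: 0.0146
grasp_force: 24.4
```

Call:
{"op": "send_rows", "data": {"moves": [0, 0, -0.03, 0, 0, 0, 0.8, 0, 0, 0, 0, 0, 0, 0.5, 0, 0, 0, 0, 0, 0, 0.3, 0, 0, 0, 0, 0, 0, 0.2, 0, 0, 0.3, 0, 0, 0, 0.2, 0, 0, 1, 0, 0, 0, 0.2, 0, 0, 1, 0, 0, 0, 0.2, 0, 0, 1, 0, 0, 0, 0.2]}}

```text
time: 40.62
ee_pos: [0.4549, 0.3187, 0.1022]
tcp_rot: [180.0, -0.0, 94.0]
wrist_force: [0.1, 0.1, 0.1]
opening: 0.034
grasp_force: 0.0
```

Call:
{"op": "send_rows", "data": {"moves": [0.85, -0.94, 1, 0, 0, -0.1, 0.2, 0.85, -0.94, 0, 0, 0, -0.1, 0.2, 0.85, -0.94, 0, 0, 0, -0.1, 0.2, 0.85, -0.94, 0, 0, 0, -0.1, 0.2, 0.85, -0.94, 0, 0, 0, -0.1, 0.2, 0.85, -0.94, 0, 0, 0, -0.1, 0.2, 0.85, -0.94, 0, 0, 0, -0.1, 0.2, 0.85, -0.94, 0, 0, 0, -0.1, 0.2]}}

```text
time: 41.62
ee_pos: [0.6256, 0.1298, 0.1264]
tcp_rot: [180.0, -0.0, 87.1]
wrist_force: [-0.2, 0.1, -1.0]
opening: 0.0342
grasp_force: 0.0
```

Call:
{"op": "send_rows", "data": {"moves": [0.85, -0.94, 0, 0, 0, 0, 0.2, 0.85, -0.94, 0, 0, 0, 0, 0.2, 0, 0, 0, 0, 0, 0, 0.2]}}

```text
time: 42.0
ee_pos: [0.6682, 0.082, 0.1257]
tcp_rot: [-180.0, 0.0, 87.0]
wrist_force: [-0.3, -0.6, 0.8]
opening: 0.034
grasp_force: 0.0
```

Run:
```python
from h import *
w=look('brush','wrist13.png',.008)
print(toolpose('wrist','brush',w,.008))
c=cam('top'); print(toolpose('top','brush',c,.008),toolpose('top','plain_tweezers',c,.018))
```

```text
42.0 [0.6682 0.082  0.1257] [-179.9999    0.0114   86.9969] 0.03404812051842106
lm 0.69 [322. 226.] [0.6698 0.0825 0.    ]
trace 0.57 [313. 115. 329. 326.] [0.668 0.092 0.008]
[(0.57, array([666.9,  83.4]), array([163.4,  11.2]), 'yaw', np.float32(-3.3))]
[] [(0.74, array([557.8, 366.4]), array([51.6, 42.3]), 'yaw', np.float32(-42.4))]
```

View pics/wrist13.png

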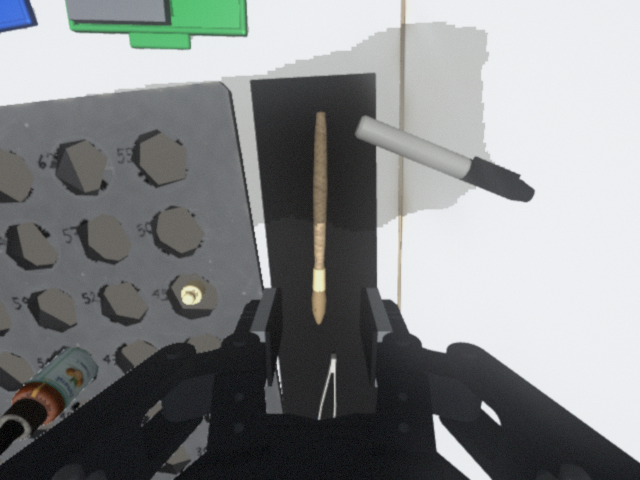

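The brush runs from (320,113) to (318,324), centred under the fingers. I go down and grip.

Call:
{"op": "send_rows", "data": {"moves": [-0.02, 0.06, -1, 0, 0, 0, 0.2, 0, 0, -1, 0, 0, 0, 0.2, 0, 0, -1, 0, 0, 0, 0.2, 0, 0, -1, 0, 0, 0, 0.2, 0, 0, -0.75, 0, 0, 0, 0.2, 0, 0, 0, 0, 0, 0, 0.2], "squeeze": 25}}

```text
time: 43.1
ee_pos: [0.6658, 0.0853, 0.0056]
tcp_rot: [-179.9, 0.0, 87.1]
wrist_force: [-0.8, -0.0, 0.2]
opening: 0.0341
grasp_force: 0.0
```

Call:
{"op": "send_rows", "data": {"moves": [0, 0, -0.04, 0, 0, 0, 0.5, 0, 0, 0, 0, 0, 0, 0.8, 0, 0, 0, 0, 0, 0, 1, 0, 0, 0, 0, 0, 0, 1, 0, 0, 0, 0, 0, 0, 1]}}

```text
time: 43.72
ee_pos: [0.6676, 0.0852, 0.0073]
tcp_rot: [179.9, -0.0, 87.1]
wrist_force: [-1.7, 0.1, 5.9]
opening: 0.0097
grasp_force: 25.8
```

Call:
{"op": "send_rows", "data": {"moves": [0, 0, 0.3, 0, 0, 0, 1, 0, 0, 0.7, 0, 0, 0, 1, 0, 0, 1, 0, 0, 0, 1, 0, 0, 1, 0, 0, 0, 1, 0, 0, 1, 0, 0, 0, 1, 0, 0, 0, 0, 0, 0, 1]}}

```text
time: 44.48
ee_pos: [0.6681, 0.0853, 0.1095]
tcp_rot: [179.7, -0.0, 87.1]
wrist_force: [0.8, -0.0, 0.5]
opening: 0.0099
grasp_force: 25.2
```

Call:
{"op": "send_rows", "data": {"moves": [-0.3, 1, 0, 0, 0, 0, 1, -0.3, 1, 0, 0, 0, 0, 1, -0.3, 1, 0, 0, 0, 0, 1, -0.3, 1, 0, 0, 0, 0, 1, -0.3, 1, 0, 0, 0, 0, 1, -0.3, 1, 0, 0, 0, -0.09, 1, -0.3, 1, 0, 0, 0, 0, 1, -0.3, 1, 0, 0, 0, 0, 1]}}

```text
time: 45.48
ee_pos: [0.6062, 0.2858, 0.1053]
tcp_rot: [-179.9, 0.0, 86.4]
wrist_force: [0.1, 0.1, -0.9]
opening: 0.0099
grasp_force: 25.2
```

Call:
{"op": "send_rows", "data": {"moves": [0, 0, -0.8, 0, 0, 0, 1, 0, 0, 0, 0, 0, 0, 1]}}

```text
time: 45.72
ee_pos: [0.6056, 0.2849, 0.0838]
tcp_rot: [-179.8, 0.1, 86.4]
wrist_force: [1.2, -0.5, -0.6]
opening: 0.01
grasp_force: 25.2
```

Run:
```python
from h import *
w=look('brush','wrist14.png',.008)
for r in bot.trace('wrist','brush')[:1]: print(r['extent'])
c=bot.get_obs()['ee_pos']
u=np.array([np.sin(np.radians(4.1)),np.cos(np.radians(4.1)),0])
for s in (.0825,-.0825): print('br end',proj(w,c+u*s))
T=np.array([.6067,.3100,0])
for s in (.045,-.045): print('notch',proj(w,T+u*s+[0,0,.014]),'horns',[proj(w,T+u*s+[d,0,.023]).round() for d in(-.014,.014)])
print(wells(w,'green'))
```

```text
45.725 [0.6056 0.2849 0.0838] [-179.8066    0.1098   86.3879] 0.009986446277682845
lm 0.8 [324. 303.] [0.6055 0.2409 0.    ]
trace 0.63 [309. 112. 337. 421.] [0.6051 0.2743 0.008 ]
[309.1, 111.7, 337.0, 421.2]
br end [325.4172 103.7068]
br end [321.4283 454.6307]
notch [320.0972 134.1642] horns [array([294., 136.]), array([346., 133.])]
notch [319.0177 280.0107] horns [array([296., 287.]), array([342., 285.])]
[]
```

View pics/wrist14.png

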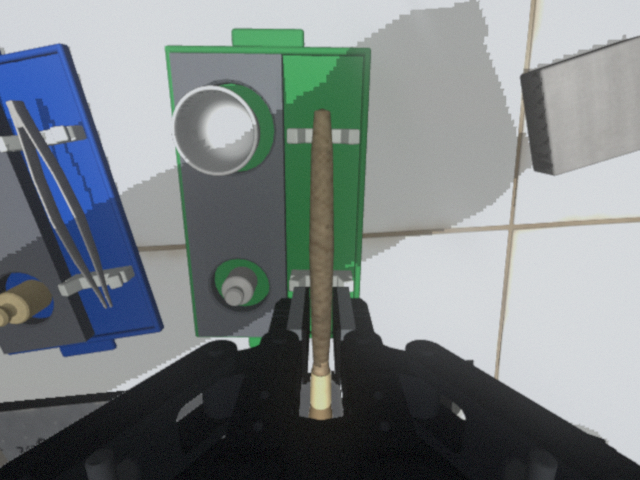

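The tweezers rest in both blue notches, with ends at (12,103) and (107,303). The green rails centre at (323,136) and (321,282), and the brush lies parallel at about 321. I move over and down.

Call:
{"op": "send_rows", "data": {"moves": [0.08, 0.56, 0, 0, 0, 0, 1, 0, 0.56, -0.2, 0, 0, 0, 1, 0, 0, -1, 0, 0, 0, 1, 0, 0, -1, 0, 0, 0, 1, 0, 0, -0.1, 0, 0, 0, 1, 0, 0, -0.1, 0, 0, 0, 1, 0, 0, 0, 0, 0, 0, 1]}}

```text
time: 46.8
ee_pos: [0.6093, 0.3136, 0.0271]
tcp_rot: [179.9, -0.0, 86.4]
wrist_force: [0.2, 0.3, -0.3]
opening: 0.0101
grasp_force: 25.1
```

Call:
{"op": "send_rows", "data": {"moves": [-0.06, 0, -0.15, 0, 0, 0, 1, 0, 0, -0.12, 0, 0, 0, 1, 0, 0, -0.04, 0, 0, 0, 1, 0, 0, 0, 0, 0, 0, 1]}}

```text
time: 47.3
ee_pos: [0.6074, 0.3132, 0.0193]
tcp_rot: [180.0, -0.0, 86.4]
wrist_force: [-1.5, -0.4, 5.8]
opening: 0.0101
grasp_force: 25.8
```

Contact at 5.8 N, so I release, rise and back away, then check with all the cameras.

Call:
{"op": "send_rows", "data": {"moves": [0, 0, 0.04, 0, 0, 0, 0.9, 0, 0, 0, 0, 0, 0, 0.6, 0, 0, 0, 0, 0, 0, 0.4, 0, 0, 0, 0, 0, 0, 0.3, 0, 0, 0.3, 0, 0, 0, 0.3, 0, 0, 1, 0, 0, 0, 0.3, 0, 0, 1, 0, 0, 0, 0.3, 0, 0, 1, 0, 0, 0, 0.3]}}

```text
time: 48.3
ee_pos: [0.6074, 0.3132, 0.1032]
tcp_rot: [180.0, -0.0, 86.4]
wrist_force: [-0.2, 0.1, -0.1]
opening: 0.03
grasp_force: 0.0
```

Call:
{"op": "send_rows", "data": {"moves": [-0.6, -0.3, 1, 0, 0, 0, 0.3, -0.6, -0.3, 1, 0, 0, 0, 0.3, -0.6, -0.3, 1, 0, 0, 0, 0.3, -0.6, -0.3, 1, 0, 0, 0, 0.3, -0.6, -0.3, 0.5, 0, 0, 0, 0.3, -0.6, -0.3, 0, 0, 0, 0, 0.3, 0, 0, 0, 0, 0, 0, 0.3]}}

```text
time: 49.18
ee_pos: [0.517, 0.268, 0.2155]
tcp_rot: [179.9, -0.0, 86.4]
wrist_force: [1.1, 1.2, 0.1]
opening: 0.0297
grasp_force: 0.0
```

Run:
```python
from h import *
w=look('green_tray','wrist15.png',0)
B=(np.array([.4017,.3118]),6.0,'blue');G=(np.array([.5543,.31275]),-4.1,'green')
for k,z,(m,y,n) in (('brush',.024,G),('plain_tweezers',.021,B)):
    for r in toolpose('wrist',k,w,z):
        d=r[1]/1000-m; t=np.radians(y); print(k,r,'tray frame',np.round([-.022+d@[np.cos(t),np.sin(t)],-.001+d@[-np.sin(t),np.cos(t)]],4))
```

```text
49.175 [0.517  0.268  0.2155] [179.9232  -0.0498  86.3588] 0.02973555195859512
lm 0.93 [377. 153.] [0.5757 0.3136 0.    ]
trace 0.81 [317.  38. 450. 258.] [0.5773 0.3181 0.    ]
brush (0.95, array([606. , 312.5]), array([161.3,  11.8]), 'yaw', np.float32(-3.6)) tray frame [0.0296 0.0024]
plain_tweezers (0.98, array([455.3, 323.4]), array([ 17. , 119.1]), 'yaw', np.float32(6.5)) tray frame [0.0325 0.0049]
```

View pics/wrist15.png

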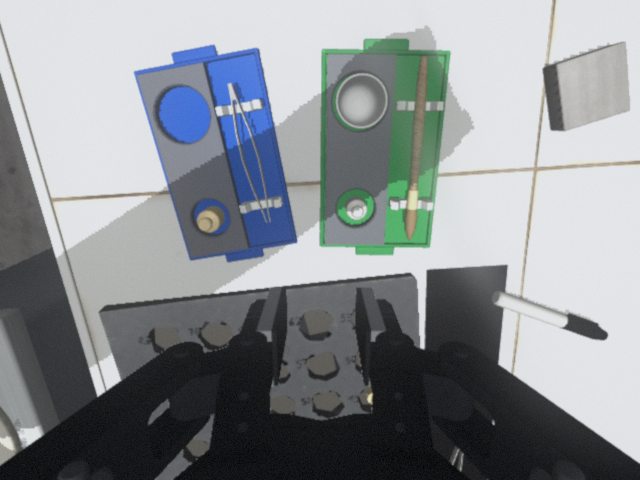

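Everything is in place. The brush is at about (30, 2) mm and the tweezers at about (33, 5) mm in their tray frames. The cup at (360,100), steel weight at (357,208) and brass weight at (208,218) all stand in their wells.

```bash
python3 -c "
from workcell import bot
print(bot.job_done())"
```

```text
the job is handed in; nothing more can be done
None
```

Both kits are assembled and handed in at about 49 s, and the last camera view showed all five items in place (the judge returned no verdict); I viewed 17 pictures, over the limit of 14.

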